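# Clear the scrap bin lid and hold it open for inspection

## Robot

A 6-joint arm with a two-finger parallel gripper is mounted at the origin on the work surface. World frame = base frame: x ahead of the robot, y to its left, z up, the work surface at z = 0. Lengths are in m, angles in degrees, forces in N, time in s.
With the tool pointing down it reaches from about 0.325 to 0.925 m from the base axis. Payload 3.1 kg.
Tool frame: the origin (TCP) lies on the mounting face of the last link; the fingertips stand 173 mm ahead of it and the grasp point (between the pads) lies 155 mm ahead of it; z points along the fingers, y is the line along which they close (so a half turn about z gives the same grasp; the last joint's range is limited). The gripper opens to 85 mm and grips with 20 to 120 N. Pads are 22 mm wide; open, the fingers measure 114 mm over their backs; the gripper's body (76 mm by 85 mm) begins 54 mm behind the grasp point. The pads swing forward as they close: fully open they stand 13 mm farther back than shut.
Start: joints at [-72.892, 12.427, 92.441, -0, 75.132, -6.429], TCP at [0.25, -0.573, 0.405] pointing down, gripper open.
Joint ranges: [-157.48, 157.48], [-44.54, 120.13], [17.64, 146.25], [-64.5, 244.5], [7.68, 150.69], [-147.95, 147.95]. Speed limits (degrees/s): [159.86, 159.86, 180, 180, 180, 180].

## Interface

Orientations are given as [roll, pitch, yaw] about the fixed x, y, z axes, in that order (R = Rz(yaw) Ry(pitch) Rx(roll)).
In Python, from rig import manip gives the robot as it stands. The module is installed in compiled form; this text tells all that it offers.
- The arm moves only by the tool move_arm, never from a script. Its argument "targets" is a list of rows, each a list of 7 numbers: the turn, a rotation vector about the tool's x, y, z in rad, then the shift along the tool's x, y, z in mm, then the finger opening in mm, from 0 to 85.4. A call has 1 to 20 rows; each row shifts and turns the commanded pose from where the row before left it, along the tool's axes as they then stand; what a row does not reach is not made up. A row lasts 1/12 s, in which the tool goes at most 41.7 mm and 7.16 degrees, less where a joint would pass 70% of its speed; a pose out of reach is approached as far as the arm can. A call with a gripper value outside its range is refused whole. The fingers move at their own pace and stop on an object; "force" is the grip in N (left out, the last holds). Time passes only in rows, so rows that do not move let the fingers close. It gives the time, the measured TCP pose, the force, the opening and the grip force at its end, in the units of the state.
- manip.get_state(): the state, without advancing time (a new reading comes with each control period).
- manip.get_image(name): name is "side" or "top"; returns the picture (480x640x3 uint8, red, green, blue); there is no depth.
- manip.camera_info(name): a dict with "vertical_fov" (degrees; the focal length in pixels is half the picture's height over the tangent of half this angle, whatever the lens; pixels are square), "cx", "cy" (the principal point, pixels), "world_from_camera" (4x4, takes a point from camera to world coordinates). Camera axes: x right, y down, z forward; pixel columns grow to the right and rows downward; lengths in m; the calibration is good to about 2 mm. A picture is of the moment at which its call begins. camera_info takes no time and is no camera call.
- manip.sign_off(): hands the job in; it is judged then, once.
The state is a dict: "t": time; "q": joint angles; "joint_velocities": joint speeds; "effort": joint torques, N m; "position": TCP position; "orientation": TCP orientation; "wrist_force": force on the tool from outside, world axes, zero at the start; "torque": the same for the moment, N m; "gripper_width": finger opening in m; "grasp_force": force on a finger pad.
Only numpy, scipy, OpenCV 4.12 (cv2) and the standard library are available. Lean on these libraries where they do the work, as an engineer would, in place of code of your own. Each camera call takes 0.05 s, during which the arm holds its last target. There are 200 camera calls.

## Task

Take the yellow-handled go gauge off the lid of the scrap bin and hang it astride the bar of the gauge rail, one jaw on each side, and let go of it. Then raise the bin's lid, the one with the red handle, to 50 degrees and finish while holding it open there with the gripper, as it falls shut by itself. Leave the other small things on the table where they are.

Things in the scene. Friction and masses are not known exactly. Their poses are not given: they have to be found in the camera images.
- scrap_bin: Blue open-topped steel bin fixed to the table, outside 170 (x) by 220 (y) by 90 high, with a flat steel lid on it. Origin: centre of its underside, on the table. Its -x side is the front (towards the robot), z up; it may be turned by up to 0.3 rad. Its place and the rail's may be swapped.
- lid (a joint): Angle of the bin's lid, rad: 0 shut (level), grows as the front edge rises; 50 degrees = 0.873; stop at 1.35. A 4 mm steel plate, 178 from hinge line to front edge, 226 wide, underside 90 above the table when shut, 0.35 to 0.65 kg; nearly frictionless hinge, no spring: it falls shut when let go at any angle.
- lid_hinge (a point): Middle of the lid's hinge line, on the bin's far (+x) rim, 90 above the table and 85 behind the bin's centre. Fixed to the bin; the hinge line runs along its y axis.
- lid_handle (a point): Centre of the red lid handle: a horizontal bar 16 in diameter and 40 long, parallel to the hinge line (its y axis, midway across the lid), on a 20 by 20 steel foot. It moves with the lid: its axis is 150 from the hinge line along the lid and 34 above the lid's underside (30 above its top). Its ends can be pinched along y and turn between the pads as the lid swings.
- go_gauge: U-shaped steel go gauge standing on its two jaws on the shut lid. Origin: centre of its underside. x: jaw to jaw, y: thickness, z up. 68 (x) by 24 (y; 30 at the jaw tips) by 96 high; jaws 14 wide, 40 apart; crown up to 60 high, above it the yellow plastic grip, 40 (x) by 18 (y), 60 to 96 high. 0.2 to 0.4 kg, centre of mass below the notch: hangs stably astride a bar along its y.
- gauge_grip (a point): Grasp point in the yellow grip, 82 above the gauge's jaw tips, on its centre line; axes as the gauge's (18 wide along y).
- gauge_notch (a point): Top of the roof-shaped (25 degree slopes) notch under the crown, 48 above the jaw tips, on the centre line. Hung on the rail it comes to rest about 7 above the bar's axis.
- rail: Gauge rail fixed to the table: a horizontal steel bar 12 in diameter, 240 long, on two posts at its ends. Origin: on the table under the middle; the bar runs along its y. May be turned by up to 0.3 rad.
- rail_mid (a point): Middle of the bar's axis, 160 above the table; axes as the rail's (bar along y).
- hub_bolt: Corroded bronze hub bolt standing on its hexagon head, 34 across, 66 high. Origin: centre of its underside. Leave alone.
- washer_a: Dull copper washer lying flat, 42 in diameter, 5 thick. Origin: centre of its underside. Leave alone.
- washer_b: Another such copper washer. Leave alone.
- feeler_case: Chrome feeler gauge case lying flat, 105 (x) by 24 by 13 high. Origin: centre of its underside. Leave alone.
- plug_gauge: Plug gauge with a green handle lying along x, 98 long, 18 thick. Origin: centre of the handle's underside. Leave alone.
Things that resemble listed ones, but are neither listed nor needed, are in the scene too. Of the things like the go_gauge, leave any that is pink; of the rest the larger one is meant.

How it is judged:
By the outcome, as a careful person would: the job done as asked, in the order asked, and still so for the second after the job is handed in, while the arm keeps its last pose, push and grip.
It also fails if it takes over 59 s, if anything falls off the work surface, if the arm or the gripper's body presses on something with over 40 N, if the wrist force passes 120 N, or if a joint passes its speed limit or range.

## Working session

There is one attempt and no reset: what is moved stays moved. The work goes in short steps, Python scripts to look and compute and a tool call to move; the robot and the scene stay as the last step left them, time stands still between calls to the robot, and variables do not carry over. Pictures are saved under pics/ and viewed, at most 10 in all, crops included, and the job is handed in when it is done.

Besides the shell and the picture viewer there is one more tool, called after "Emit:" as name([rows], argument=value, ...), one row to a line, values as JSON. move_arm: Moves the arm, as the interface text tells. Its arguments: {"type":"object","properties":{"targets":{"type":"array"},"force":{"type":"number"}},"required":["targets"]}

```bash
mkdir -p pics; python3 - <<'E'
from rig import manip
import cv2
for n in("side","top"):
    i=manip.camera_info(n);print(n,i)
    cv2.imwrite(f"pics/{n}0.png",manip.get_image(n)[:,:,::-1])
print(manip.get_state())
E
```

```text
side {'vertical_fov': 57.39290629314687, 'cx': 329.5292251820726, 'cy': 244.03752772672755, 'world_from_camera': array([[-0.81350024, -0.32031743,  0.48540096, -0.06472996],
       [-0.58126875,  0.42121788, -0.69620553,  0.84124907],
       [ 0.0185472 , -0.84851178, -0.52885137,  0.76413888],
       [ 0.        ,  0.        ,  0.        ,  1.        ]])}
top {'vertical_fov': 53.57032984720974, 'cx': 313.8015578140244, 'cy': 247.37032070561114, 'world_from_camera': array([[-0.01131811, -0.99821103,  0.05870809,  0.43794652],
       [-0.99937123,  0.00931929, -0.03420951,  0.02476019],
       [ 0.0336012 , -0.05905836, -0.99768886,  1.25693888],
       [ 0.        ,  0.        ,  0.        ,  1.        ]])}
{'t': 0.1, 'q': array([-7.28922178e+01,  1.24726814e+01,  9.25212268e+01, -1.84754166e-03,
        7.51321615e+01, -6.42800743e+00]), 'joint_velocities': array([-0.02162703, -0.06705647, -0.18764312,  0.03319161,  0.04828106,
        0.07614596]), 'effort': array([-3.79817866e-04, -3.98073721e+01, -3.04969275e+01, -1.86012276e-04,
        4.20069860e-03, -2.99727014e-05]), 'position': array([ 0.24948985, -0.57264403,  0.40347807]), 'orientation': array([-1.79874523e+02, -1.23406634e-02,  2.35362522e+01]), 'wrist_force': array([-0.06565408, -0.22381408,  0.38163112]), 'torque': array([0.01746617, 0.0060232 , 0.01533379]), 'grasp_force': 0.0, 'gripper_width': 0.08558511252568034}
```

View pics/side0.png

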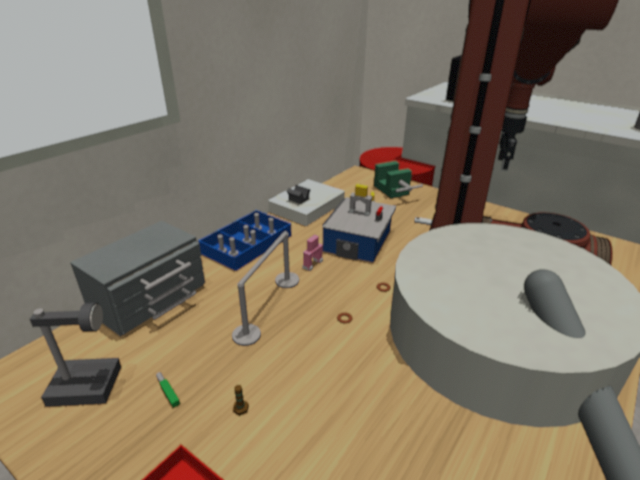

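View pics/top0.png

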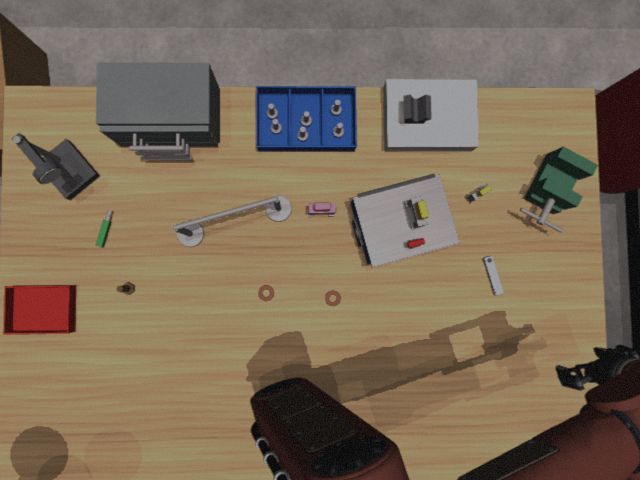

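Side view: the gauge is on the lid at about (361,200), the red handle at (379,212), the rail bar runs from (243,285) to (286,237), and the pink gauge is at (313,252).

Top view: the lid is centred near (405,220), with the gauge at (420,211), the handle at (416,243), and the bar from (180,228) to (282,203).

Candidates for the gauge (top pixels):
- **Yellow on the lid, (420,211):** larger.
- **Small yellow on the table, (480,192).**
- **Pink, (321,208):** leave.

I choose the one on the lid and will check it in a close crop.

```bash
cat > h.py <<'E'
import numpy as np, cv2
from rig import manip
from scipy.spatial.transform import Rotation as R
INFO={n:manip.camera_info(n) for n in("side","top")}
def ray(n,uv):
    i=INFO[n];f=240/np.tan(np.radians(i["vertical_fov"]/2));T=i["world_from_camera"]
    d=T[:3,:3]@np.array([(uv[0]-i["cx"])/f,(uv[1]-i["cy"])/f,1]);return T[:3,3],d
def plane(n,uv,z):
    o,d=ray(n,uv);return o+d*(z-o[2])/d[2]
def tri(a,b):
    (o,d),(p,e)=ray("side",a),ray("top",b)
    s=np.linalg.lstsq(np.c_[d,-e],p-o,rcond=None)[0];A=o+s[0]*d;B=p+s[1]*e
    return (A+B)/2,np.linalg.norm(A-B)*1e3
def proj(n,P):
    i=INFO[n];f=240/np.tan(np.radians(i["vertical_fov"]/2));T=i["world_from_camera"]
    c=T[:3,:3].T@(np.array(P)-T[:3,3]);return np.array([i["cx"]+f*c[0]/c[2],i["cy"]+f*c[1]/c[2]])
def blobs(img,h0,h1,s=110,v=60,box=None,amin=8):
    x0,y0,x1,y1=box or(0,0,640,480)
    hsv=cv2.cvtColor(img[y0:y1,x0:x1],cv2.COLOR_RGB2HSV)
    m=cv2.inRange(hsv,(h0,s,v),(h1,255,255))
    n,l,st,c=cv2.connectedComponentsWithStats(m);out=[]
    for k in range(1,n):
        if st[k,4]>=amin:
            ys,xs=np.nonzero(l==k);r=cv2.minAreaRect(np.c_[xs+x0,ys+y0].astype(np.float32))
            out.append((int(st[k,4]),np.round(c[k]+[x0,y0],1),np.round(cv2.boxPoints(r),1).tolist()))
    return out
E
python3 - <<'E'
from h import *
t=cv2.imread("pics/top0.png")[:,:,::-1].copy();s=cv2.imread("pics/side0.png")[:,:,::-1].copy()
for nm,im,b in(("top",t,(340,160,500,280)),("side",s,(300,170,420,260))):
    for hn,a in(("yellow",(22,34)),("red",(0,6)),("red2",(172,180))):
        for x in blobs(im,*a,s=150,v=70,box=b):print(nm,hn,x)
a=cv2.resize(t[165:285,340:500],(800,600),interpolation=cv2.INTER_CUBIC)[:, :]
b=cv2.resize(s[170:275,300:420],(457,400),interpolation=cv2.INTER_CUBIC)
c=cv2.resize(a,(343,257));o=np.zeros((600,800,3),np.uint8)
o[:,:]=0
top=cv2.resize(t[165:275,340:500],(800,550)[:2],interpolation=cv2.INTER_CUBIC)
o[:300,:400]=cv2.resize(t[172:262,350:470],(400,300),interpolation=cv2.INTER_CUBIC)
o[:300,400:]=cv2.resize(s[180:255,310:410],(400,300),interpolation=cv2.INTER_CUBIC)
o[300:,:400]=cv2.resize(t[180:255,170:300],(400,300),interpolation=cv2.INTER_CUBIC)
o[300:,400:]=cv2.resize(s[225:345,180:340],(400,300),interpolation=cv2.INTER_CUBIC)
cv2.imwrite("pics/crop0.png",o[:,:,::-1])
E
```

```text
top yellow (22, array([484.2, 189.7]), [[478.79998779296875, 191.0], [487.5, 185.60000610351562], [489.3999938964844, 188.6999969482422], [480.70001220703125, 194.1999969482422]])
top yellow (10, array([418.8, 206. ]), [[417.20001220703125, 203.1999969482422], [419.0, 202.8000030517578], [420.20001220703125, 209.0], [418.5, 209.3000030517578]])
top yellow (18, array([422.4, 214.5]), [[419.0, 211.0], [426.0, 211.0], [426.0, 217.0], [419.0, 217.0]])
top red (88, array([415.5, 242.5]), [[407.29998779296875, 241.89999389648438], [422.29998779296875, 236.89999389648438], [424.20001220703125, 242.60000610351562], [409.20001220703125, 247.60000610351562]])
side yellow (123, array([360.9, 189.7]), [[353.8999938964844, 194.39999389648438], [355.5, 183.5], [367.29998779296875, 185.1999969482422], [365.70001220703125, 196.10000610351562]])
side yellow (20, array([372.6, 194.7]), [[371.0, 192.0], [374.0, 192.0], [374.0, 199.0], [371.0, 199.0]])
side red (88, array([415.6, 174.9]), [[411.0, 170.0], [419.0, 170.0], [419.0, 181.0], [411.0, 181.0]])
side red (28, array([379. , 210.7]), [[376.1000061035156, 213.6999969482422], [378.6000061035156, 206.1999969482422], [381.8999938964844, 207.3000030517578], [379.3999938964844, 214.8000030517578]])
```

View pics/crop0.png

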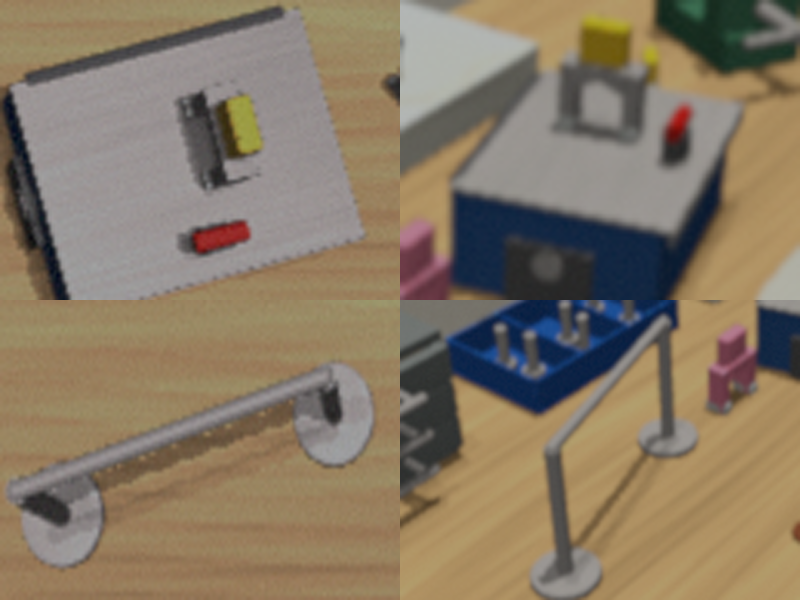

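The crops confirm the choice. The larger yellow-gripped U stands on the lid (top (421,211), side (361,190)) with the handle in front of it, and the bar ends show clearly.

```bash
python3 - <<'E'
from h import *
np.set_printoptions(precision=4,suppress=True)
t=cv2.imread("pics/top0.png")[:,:,::-1].copy();s=cv2.imread("pics/side0.png")[:,:,::-1].copy()
bt=[x for x in blobs(t,18,36,s=110,v=50,box=(405,190,440,228))];bs=blobs(s,18,36,s=130,v=50,box=(345,175,369,205))
for x in bt+bs:print(x)
print("grip tri",tri(max(bs,key=lambda x:x[0])[1],max(bt,key=lambda x:x[0])[1]))
r=blobs(t,0,8,s=150,v=60,box=(400,230,430,252))+blobs(t,172,180,s=150,v=60,box=(400,230,430,252));q=blobs(s,0,8,s=130,v=50,box=(370,200,388,220))
print(r,q);print("handle",tri(q[0][1],r[0][1]))
# bar edge fit in top: low-saturation band near the line between the ends
a,b=np.array([173.3,227.5]),np.array([278,198.])
def centre(im,a,b,w=6):
    hsv=cv2.cvtColor(im,cv2.COLOR_RGB2HSV);d=(b-a)/np.linalg.norm(b-a);n=np.array([-d[1],d[0]]);P=[]
    k=np.arange(-w,w+.1,.25)
    for u in np.linspace(.2,.8,40):
        c=a+(b-a)*u;xy=(c+np.outer(k,n)).astype(np.float32)
        g=cv2.remap(hsv[...,1],xy[:,0].copy(),xy[:,1].copy(),cv2.INTER_LINEAR).ravel();v=cv2.remap(hsv[...,2],xy[:,0].copy(),xy[:,1].copy(),cv2.INTER_LINEAR).ravel()
        m=(g<70)&(v>80)
        if m.any():P.append(c+n*k[m].mean())
    P=np.array(P,np.float32);f=cv2.fitLine(P,cv2.DIST_HUBER,0,.01,.01).ravel();return f,len(P)
ft,_=centre(t,a,b);print(ft,_)
sa,sb=np.array([240.8,285.8]),np.array([286.8,233.8]);fs,_=centre(s,sa,sb,5);print(fs,_)
on=lambda f,p:f[2:]+f[:2]*np.dot(p-f[2:],f[:2])
A,ea=tri(on(fs,sa),on(ft,a));B,eb=tri(on(fs,sb),on(ft,b));print("bar ends",A,ea,B,eb,np.linalg.norm(A-B))
# bar as intersection of the two view planes
def pl(n,f):
    o,d=ray(n,f[2:]);_,e=ray(n,f[2:]+50*f[:2]);m=np.cross(d,e);return o,m/np.linalg.norm(m)
(o1,m1),(o2,m2)=pl("side",fs),pl("top",ft);d=np.cross(m1,m2);d/=np.linalg.norm(d);p=np.linalg.lstsq(np.array([m1,m2,d]),np.array([m1@o1,m2@o2,d@((A+B)/2)]),rcond=None)[0]
print("bar mid",p,"dir",d,"yaw",np.degrees(np.arctan2(-d[0]*np.sign(d[1]),abs(d[1]))))
for nm,c in(("lid corners",[(352,200),(440,176),(458,241),(372,265)]),):
    C=[plane("top",x,.094) for x in c];print(nm,np.array(C))
E
```

```text
(170, array([421.4, 209.6]), [[414.3999938964844, 202.39999389648438], [424.20001220703125, 199.89999389648438], [428.3999938964844, 216.39999389648438], [418.5, 218.89999389648438]])
(151, array([360.9, 189.6]), [[355.0, 183.0], [367.0, 183.0], [367.0, 196.0], [355.0, 196.0]])
grip tri (array([ 0.5869, -0.2619,  0.1748]), np.float64(0.5374565977614565))
[(89, array([415.4, 242.6]), [[407.0, 242.0], [422.29998779296875, 236.89999389648438], [424.20001220703125, 242.60000610351562], [408.8999938964844, 247.6999969482422]])] [(30, array([379.1, 210.8]), [[375.6000061035156, 214.39999389648438], [378.8999938964844, 206.1999969482422], [382.20001220703125, 207.5], [378.8999938964844, 215.8000030517578]])]
handle (array([ 0.514 , -0.259 ,  0.1233]), np.float64(0.32339353510980295))
[  0.9613  -0.2753 226.6097 212.4536] 40
[  0.6559  -0.7549 262.5019 257.7961] 40
bar ends [0.551  0.3094 0.1601] 0.8597480337109986 [0.6197 0.07   0.1608] 2.9443860668556447 0.24910899121175567
bar mid [0.5839 0.1894 0.1638] dir [-0.2693  0.9629 -0.0177] yaw 15.624428555950509
lid corners [[ 0.6228 -0.111   0.094 ]
 [ 0.6819 -0.3323  0.094 ]
 [ 0.5189 -0.373   0.094 ]
 [ 0.4617 -0.1577  0.094 ]]
```

Lid corners give a bin yaw of about 15°. The rail is at yaw 15.6° with the bar mid near (0.585, 0.190, 0.162). The gauge x axis is at yaw of about 14.5°. Now I'll go above the gauge.

Emit:
move_arm([
  [0,0,0.08,0,0,-10,85],
  [0,0,0.08,0,0,-10,85],
  [0,0,0,33,-18,0,85],
  [0,0,0,33,-18,0,85],
  [0,0,0,33,-18,0,85],
  [0,0,0,33,-18,0,85],
  [0,0,0,33,-18,0,85],
  [0,0,0,33,-18,0,85],
  [0,0,0,33,-18,0,85],
  [0,0,0,33,-18,0,85],
  [0,0,0,33,-18,0,85],
  [0,0,0,33,-18,0,85],
  [0,0,0,33,-18,0,85],
  [0,0,0,33,-18,0,85],
  [0,0,0,0,0,0,85],
  [0,0,0,0,0,0,85],
  [0,0,0,0,0,0,85],
])

```text
t: 1.52
position: [0.5794, -0.2654, 0.4239]
orientation: [-180.0, 0.1, 14.4]
wrist_force: [-0.5, -0.2, 0.1]
gripper_width: 0.0851
grasp_force: 0.0
```

```bash
cat >> h.py <<'E'
def grasp(s): 
    Q=R.from_euler("xyz",s["orientation"],degrees=True);return s["position"]+Q.apply([0,0,.155]),Q
def togo(P,yaw,tilt=0):
    "tool-axis shift (mm) of the grasp point to P, with the turn (rad) to yaw, pointing down"
    s=manip.get_state();g,Q=grasp(s);T=R.from_euler("xyz",[180,0,yaw],degrees=True)
    print("t",s["t"],"grasp",g.round(4),"rpy",s["orientation"].round(2),"q",s["q"].round(0),"F",s["wrist_force"].round(1),"w",round(s["gripper_width"]*1e3,1))
    print("  shift now",(Q.inv().apply(np.array(P)-g)*1e3).round(1),"after turn",(T.inv().apply(np.array(P)-g)*1e3).round(1),"turn",(Q.inv()*T).as_rotvec().round(4))
E
python3 - <<'E'
from h import *
m=(plane("top",(424.2,199.9),.19)+plane("top",(428.4,216.4),.19))/2
y=np.radians(14.5);print("right-edge estimate",m+9e-3*np.array([-np.sin(y),np.cos(y),0]))
b=blobs(cv2.imread("pics/top0.png")[:,:,::-1].copy(),18,36,s=110,v=50,box=(405,190,440,228))[0]
print("centroid at .185",plane("top",b[1],.185))
togo([.587,-.263,.176],14.5)
E
```

```text
right-edge estimate [ 0.58561916 -0.26060082  0.19      ]
centroid at .185 [ 0.58529283 -0.25930266  0.185     ]
t 1.5167 grasp [ 0.5791 -0.2654  0.2689] rpy [-1.7997e+02  9.0000e-02  1.4410e+01] q [-31.  13.  90.  -0.  77.  45.] F [-0.5 -0.2  0.1] w 85.1
  shift now [ 8.3 -0.3 92.9] after turn [ 8.2 -0.3 92.9] turn [-0.0005  0.0016 -0.0015]
```

Emit:
move_arm([
  [0,0,0,8,-2,0,85],
  [0,0,0,0,0,25,85],
  [0,0,0,0,0,25,85],
  [0,0,0,0,0,20,85],
  [0,0,0,0,0,15,85],
  [0,0,0,0,0,8,85],
  [0,0,0,0,0,0,60],
  [0,0,0,0,0,0,40],
  [0,0,0,0,0,0,25],
  [0,0,0,0,0,0,10],
  [0,0,0,0,0,0,5],
  [0,0,0,0,0,0,5],
  [0,0,0,0,0,0,5],
  [0,0,0,0,0,0,5],
], force=50)

```text
t: 2.68
position: [0.5874, -0.2618, 0.3333]
orientation: [179.9, -0.1, 14.4]
wrist_force: [-0.7, -0.7, 5.0]
gripper_width: 0.0174
grasp_force: 50.1
```

Emit:
move_arm([
  [0,0,0,0,0,-10,5],
  [0,0,0,0,0,-20,5],
  [0,0,0,0,0,-30,5],
  [0,0,0,0,0,-30,5],
  [0,0,0,0,0,-20,5],
  [0,0,-0.02,0,0,0,5],
  [0,0,0,0,0,0,5],
], force=60)

```text
t: 3.27
position: [0.5869, -0.2615, 0.4425]
orientation: [179.9, -0.1, 15.6]
wrist_force: [0.0, -0.4, -2.7]
gripper_width: 0.0171
grasp_force: 58.8
```

```bash
python3 - <<'E'
from h import *
togo([.5845,.19,.288],15.6)
print(R.from_euler("xyz",[180,0,15.6],degrees=True).inv().apply([0.5845-.587,.19+.262,0])*1e3)
E
```

```text
t 3.2667 grasp [ 0.5872 -0.2616  0.2876] rpy [ 1.7992e+02 -7.0000e-02  1.5590e+01] q [-30.  13.  88.  -0.  79.  44.] F [ 0.  -0.4 -2.7] w 17.1
  shift now [ 118.8 -435.8   -0.9] after turn [ 1.189e+02 -4.357e+02 -4.000e-01] turn [ 0.0013 -0.0013 -0.0002]
[ 1.19143853e+02 -4.36021780e+02 -5.33972677e-14]
```

Emit:
move_arm([
  [0,0,0,3,-11,0,5],
  [0,0,0,6,-22,0,5],
  [0,0,0,8,-29,0,5],
  [0,0,0,8,-29,0,5],
  [0,0,0,8,-29,0,5],
  [0,0,0,8,-29,0,5],
  [0,0,0,8,-29,0,5],
  [0,0,0,8,-30,0,5],
  [0,0,0,8,-30,0,5],
  [0,0,0,8,-30,0,5],
  [0,0,0,8,-30,0,5],
  [0,0,0,8,-30,0,5],
  [0,0,0,8,-30,0,5],
  [0,0,0,8,-30,0,5],
  [0,0,0,7,-25,0,5],
  [0,0,0,4,-15,0,5],
  [0,0,0,3,-8,0,5],
  [0,0,0,0,0,0,5],
  [0,0,0,0,0,0,5],
  [0,0,0,0,0,0,5],
])

```text
t: 4.93
position: [0.5847, 0.1895, 0.4405]
orientation: [180.0, 0.1, 15.5]
wrist_force: [0.2, -0.2, -2.5]
gripper_width: 0.017
grasp_force: 58.8
```

```bash
python3 - <<'E'
from h import *
togo([.5845,.19,.206],15.6)
t=manip.get_image("top");s=manip.get_image("side")
o=np.zeros((400,800,3),np.uint8)
o[:,:400]=cv2.resize(t[150:270,160:280],(400,400),interpolation=cv2.INTER_CUBIC)
o[:,400:]=cv2.resize(s[180:310,210:340],(400,400),interpolation=cv2.INTER_CUBIC)
cv2.imwrite("pics/rail1.png",o[:,:,::-1])
E
```

```text
t 4.9333 grasp [0.5844 0.1893 0.2855] rpy [1.7997e+02 1.3000e-01 1.5470e+01] q [11. 10. 92. -0. 79. 86.] F [ 0.2 -0.2 -2.5] w 17.0
  shift now [ 0.4 -0.7 79.5] after turn [ 0.3 -0.6 79.5] turn [ 0.0006  0.0022 -0.0023]
```

View pics/rail1.png

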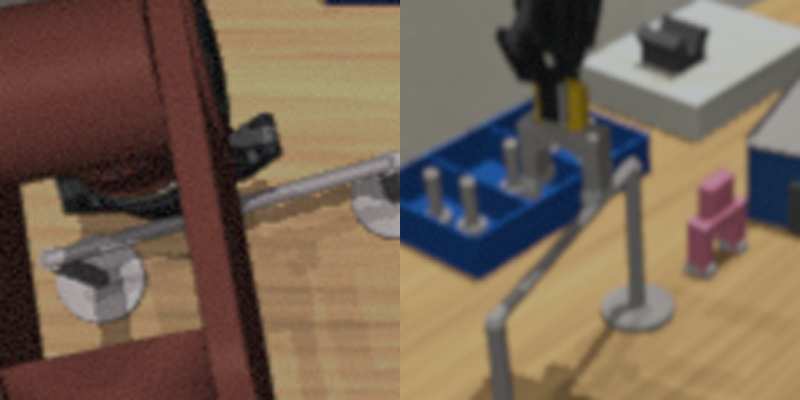

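The side crop shows the gauge held upright above the bar. Its crown is centred near crop (567,140), with the jaws straddling the bar line and the blue tray behind. I'll lower it.

Emit:
move_arm([
  [0,0,0,0,0,10,5],
  [0,0,0,0,0,15,5],
  [0,0,0,0,0,15,5],
  [0,0,0,0,0,15,5],
  [0,0,0,0,0,10,5],
  [0,0,0,0,0,8,5],
  [0,0,0,0,0,0,5],
  [0,0,0,0,0,0,5],
])

```text
t: 5.7
position: [0.5849, 0.1901, 0.3683]
orientation: [-180.0, 0.0, 15.5]
wrist_force: [-0.6, 0.1, -1.2]
gripper_width: 0.017
grasp_force: 58.8
```

Emit:
move_arm([
  [0,0,0,0,0,3,5],
  [0,0,0,0,0,3,5],
  [0,0,0,0,0,0,5],
  [0,0,0,0,0,0,5],
])

```text
t: 6.03
position: [0.5849, 0.1904, 0.363]
orientation: [-180.0, -0.0, 15.5]
wrist_force: [-0.7, -0.5, -3.0]
gripper_width: 0.0173
grasp_force: 58.8
```

Emit:
move_arm([
  [0,0,0,0,0,3,5],
  [0,0,0,0,0,0,5],
  [0,0,0,0,0,0,5],
])

```text
t: 6.28
position: [0.5848, 0.1904, 0.3595]
orientation: [-180.0, 0.0, 15.5]
wrist_force: [-0.2, 0.3, -3.1]
gripper_width: 0.0173
grasp_force: 58.8
```

```bash
python3 - <<'E'
from h import *
togo([.5845,.19,.203],15.6)
s=manip.get_image("side")
print("side px of bar mid",proj("side",[.5845,.19,.16]),"bar far end",proj("side",[.617,.074,.16]))
cv2.imwrite("pics/rail2.png",cv2.resize(s[180:300,200:340],(700,600),interpolation=cv2.INTER_CUBIC)[:,:,::-1])
E
```

```text
t 6.2833 grasp [0.5848 0.1904 0.2045] rpy [-1.800e+02  2.000e-02  1.552e+01] q [11. 14. 96.  0. 70. 86.] F [-0.2  0.3 -3.1] w 17.3
  shift now [-0.4  0.3  1.5] after turn [-0.4  0.3  1.5] turn [-0.      0.0004 -0.0014]
side px of bar mid [264.73247103 256.26386248] bar far end [285.18357604 233.32996898]
```

View pics/rail2.png

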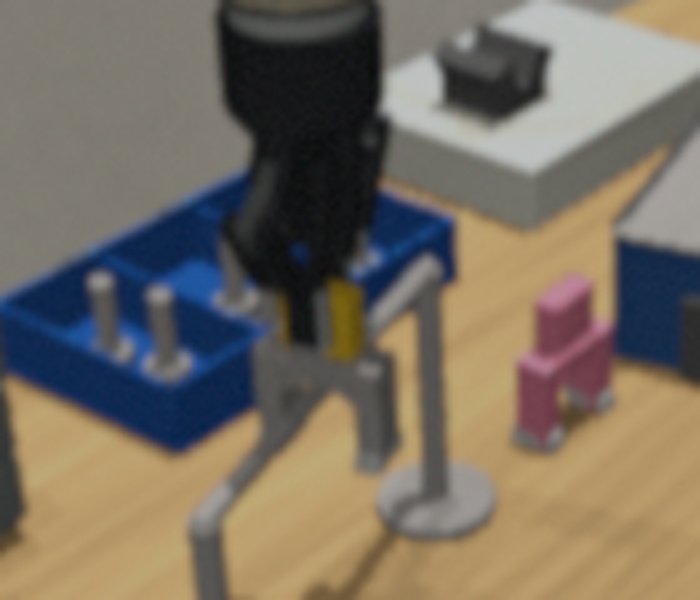

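The bar now passes under the crown, with the near jaw at crop (375,410) in front and the other behind it. I'll lower the last bit to feel contact.

Emit:
move_arm([
  [0,0,0,0,0,1,5],
  [0,0,0,0,0,1,5],
  [0,0,0,0,0,0,5],
  [0,0,0,0,0,0,5],
])

```text
t: 6.67
position: [0.585, 0.1904, 0.3579]
orientation: [-180.0, -0.0, 15.5]
wrist_force: [-0.0, 0.7, -1.2]
gripper_width: 0.0172
grasp_force: 59.1
```

Emit:
move_arm([
  [0,0,0,0,0,1,5],
  [0,0,0,0,0,1,5],
  [0,0,0,0,0,0,5],
  [0,0,0,0,0,0,5],
])

```text
t: 7.0
position: [0.5851, 0.1905, 0.3579]
orientation: [180.0, -0.0, 15.5]
wrist_force: [-2.8, -0.4, 5.9]
gripper_width: 0.0168
grasp_force: 60.2
```

Emit:
move_arm([
  [0,0,0,0,0,-1,5],
  [0,0,0,0,0,0,17],
  [0,0,0,0,0,0,20],
  [0,0,0,0,0,0,25],
  [0,0,0,0,0,0,32],
  [0,0,0,0,0,0,40],
  [0,0,0,0,0,0,50],
  [0,0,0,0,0,0,60],
  [0,0,0,0,0,0,60],
  [0,0,0,0,0,-5,60],
  [0,0,0,0,0,-15,60],
  [0,0,0,0,0,-25,60],
  [0,0,0,0,0,-25,60],
  [0,0,0,0,0,-20,60],
  [0,0,0,0,0,-10,60],
  [0,0,0,0,0,0,60],
])

```text
t: 8.33
position: [0.5856, 0.1905, 0.4608]
orientation: [180.0, -0.4, 15.5]
wrist_force: [0.1, -0.4, -0.4]
gripper_width: 0.06
grasp_force: 0.0
```

```bash
python3 - <<'E'
from h import *
togo([.514,-.26,.24],15)
s=manip.get_image("side")
cv2.imwrite("pics/rail3.png",cv2.resize(s[180:300,200:400],(800,480),interpolation=cv2.INTER_CUBIC)[:,:,::-1])
E
```

```text
t 8.3333 grasp [0.5867 0.1908 0.3058] rpy [179.97  -0.4   15.52] q [11.  9. 90. -0. 80. 86.] F [ 0.1 -0.4 -0.4] w 60.0
  shift now [-191.1  414.9   64.7] after turn [-186.9  416.6   65.8] turn [ 0.0005 -0.007   0.009 ]
```

View pics/rail3.png

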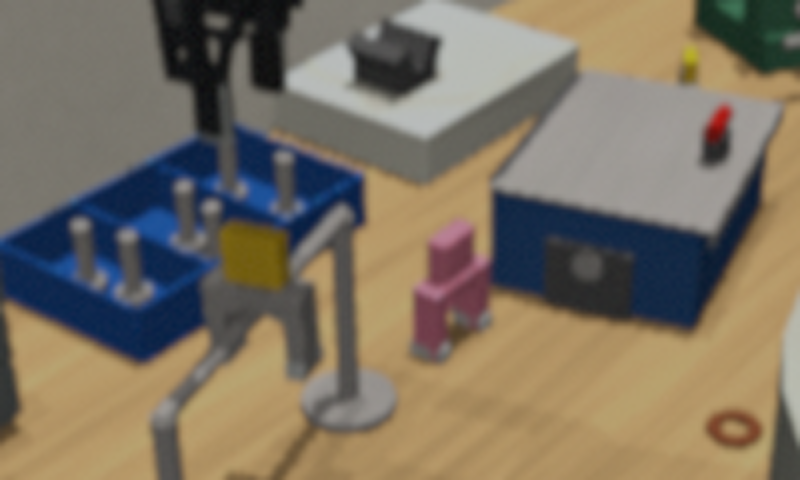

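The gauge hangs astride the bar: yellow grip at crop (254,255), near jaw at (300,340), the other behind. The gripper is free, so next is the lid handle at crop (717,125).

Emit:
move_arm([
  [0,-0.007,0.009,0,0,0,85],
  [0,0,0,-6,13,0,85],
  [0,0,0,-12,26,0,85],
  [0,0,0,-13,29,0,85],
  [0,0,0,-13,29,0,85],
  [0,0,0,-13,29,0,85],
  [0,0,0,-13,29,0,85],
  [0,0,0,-13,29,0,85],
  [0,0,0,-13,29,0,85],
  [0,0,0,-13,29,0,85],
  [0,0,0,-13,29,0,85],
  [0,0,0,-13,29,0,85],
  [0,0,0,-13,29,0,85],
  [0,0,0,-13,29,0,85],
  [0,0,0,-13,29,0,85],
  [0,0,0,-10,24,10,85],
  [0,0,0,-3,6,10,85],
  [0,0,0,0,0,0,85],
  [0,0,0,0,0,0,85],
])

```text
t: 9.97
position: [0.5111, -0.2607, 0.4354]
orientation: [-179.7, 0.6, 14.9]
wrist_force: [-0.6, 0.0, 0.9]
gripper_width: 0.0852
grasp_force: 0.0
```

```bash
python3 - <<'E'
from h import *
for z in(.124,.130):print(plane("top",(415.5,242.4),z))
a=blobs(cv2.imread("pics/side0.png")[:,:,::-1].copy(),0,8,s=130,v=50,box=(370,200,388,220))
print(a)
togo([.514,-.259,.124],15)
E
```

```text
[ 0.5143119  -0.25917503  0.124     ]
[ 0.51390747 -0.25767132  0.13      ]
[(30, array([379.1, 210.8]), [[375.6000061035156, 214.39999389648438], [378.8999938964844, 206.1999969482422], [382.20001220703125, 207.5], [378.8999938964844, 215.8000030517578]])]
t 9.9667 grasp [ 0.5094 -0.2604  0.2804] rpy [-179.74    0.58   14.93] q [-34.   5.  97.  -0.  78.  41.] F [-0.6  0.   0.9] w 85.2
  shift now [  6.4   0.6 156.4] after turn [  4.8  -0.2 156.4] turn [-0.0046  0.0101 -0.0012]
```

Emit:
move_arm([
  [0,0.007,0,5,0,0,85],
  [0,0,0,0,0,15,85],
  [0,0,0,0,0,25,85],
  [0,0,0,0,0,25,85],
  [0,0,0,0,0,25,85],
  [0,0,0,0,0,20,85],
  [0,0,0,0,0,10,85],
  [0,0,0,0,0,0,85],
  [0,0,0,0,0,0,85],
  [0,0,0,0,0,0,85],
])

```text
t: 10.8
position: [0.5179, -0.2595, 0.32]
orientation: [179.9, -0.1, 15.1]
wrist_force: [-0.2, 0.7, -0.6]
gripper_width: 0.0852
grasp_force: 0.0
```

```bash
python3 - <<'E'
from h import *
togo([.514,-.259,.124],15)
E
```

```text
t 10.8 grasp [ 0.5184 -0.2598  0.165 ] rpy [ 1.7985e+02 -1.4000e-01  1.5050e+01] q [-34.  12. 103.   0.  65.  41.] F [-0.2  0.7 -0.6] w 85.2
  shift now [-4.1 -2.  41. ] after turn [-4.  -1.9 41. ] turn [ 0.0025 -0.0024  0.0009]
```

Emit:
move_arm([
  [0,0,0,-4,-2,12,85],
  [0,0,0,0,0,16,85],
  [0,0,0,0,0,10,85],
  [0,0,0,0,0,5,85],
  [0,0,0,0,0,0,85],
  [0,0,0,0,0,0,70],
  [0,0,0,0,0,0,55],
  [0,0,0,0,0,0,45],
  [0,0,0,0,0,0,35],
  [0,0,0,0,0,0,30],
  [0,0,0,0,0,0,30],
  [0,0,0,0,0,0,30],
  [0,0,0,0,0,0,30],
], force=40)

```text
t: 11.88
position: [0.513, -0.2594, 0.2762]
orientation: [179.8, -0.1, 15.0]
wrist_force: [-0.6, -3.2, 4.5]
gripper_width: 0.039
grasp_force: 41.7
```

```bash
python3 - <<'E'
from h import *
togo([.514,-.259,.124],15)
# arc of the handle: shifts relative to shut, tool axes (x away from robot, z down), lid in 5 degree steps
r=np.hypot(150,34);p=np.arctan2(34,150);a=np.radians(np.arange(0,51,5))
x=-r*np.cos(a+p)+150;z=-(r*np.sin(a+p)-34);print(np.c_[np.diff(x),np.diff(z)].round(1).tolist(),x[-1],z[-1])
E
```

```text
t 11.8833 grasp [ 0.5133 -0.2598  0.1212] rpy [ 1.7983e+02 -7.0000e-02  1.5010e+01] q [-34.  15. 105.  -0.  60.  41.] F [-0.6 -3.2  4.5] w 39.0
  shift now [ 0.9 -0.6 -2.8] after turn [ 0.9 -0.6 -2.8] turn [ 0.003  -0.0013  0.0001]
[[3.5, -12.9], [4.6, -12.6], [5.7, -12.1], [6.8, -11.6], [7.7, -11.0], [8.7, -10.2], [9.5, -9.4], [10.3, -8.6], [11.0, -7.6], [11.7, -6.7]] 79.62736961306437 -102.76144519718903
```

Emit:
move_arm([
  [0,0,0,1.7,-0.3,-6.5,30],
  [0,0,0,1.8,0,-6.4,30],
  [0,0,0,2.2,0,-6.3,30],
  [0,0,0,2.4,0,-6.3,30],
  [0,0,0,2.8,0,-6.1,30],
  [0,0,0,2.9,0,-6,30],
  [0,0,0,3.3,0,-5.8,30],
  [0,0,0,3.5,0,-5.8,30],
  [0,0,0,3.8,0,-5.6,30],
  [0,0,0,3.9,0,-5.4,30],
  [0,0,0,0,0,0,30],
  [0,0,0,0,0,0,30],
])

```text
t: 12.88
position: [0.5393, -0.2524, 0.3339]
orientation: [179.8, 0.2, 15.0]
wrist_force: [0.9, -8.7, -4.3]
gripper_width: 0.039
grasp_force: 41.1
```

Emit:
move_arm([
  [0,0,0,4.3,0,-5.2,30],
  [0,0,0,4.4,0,-5,30],
  [0,0,0,4.7,0,-4.8,30],
  [0,0,0,4.8,0,-4.6,30],
  [0,0,0,5.1,0,-4.4,30],
  [0,0,0,5.2,0,-4.2,30],
  [0,0,0,5.4,0,-3.9,30],
  [0,0,0,5.6,0,-3.7,30],
  [0,0,0,5.8,0,-3.4,30],
  [0,0,0,5.9,0,-3.3,30],
  [0,0,0,0,0,0,30],
  [0,0,0,0,0,0,30],
  [0,0,0,0,0,0,30],
])

```text
t: 13.97
position: [0.5882, -0.2396, 0.3768]
orientation: [179.8, 0.3, 15.0]
wrist_force: [-2.9, -8.6, 0.4]
gripper_width: 0.039
grasp_force: 41.9
```

```bash
python3 - <<'E'
from h import *
s=manip.get_state();g,Q=grasp(s)
d=g-np.array([.5133,-.2598,.1212]);y=np.radians(15)
f=d@[np.cos(y),np.sin(y),0];u=d[2]
print("fwd,up",f*1e3,u*1e3,"lid angle",np.degrees(np.arctan2(.034+u,.150-f)-np.arctan2(34,150)),"radius",np.hypot(.034+u,.150-f)*1e3,s["wrist_force"])
S=manip.get_image("side");T=manip.get_image("top")
o=np.zeros((400,800,3),np.uint8)
o[:,:400]=cv2.resize(T[160:280,340:460],(400,400),interpolation=cv2.INTER_CUBIC)
o[:,400:]=cv2.resize(S[130:270,300:440],(400,400),interpolation=cv2.INTER_CUBIC)
cv2.imwrite("pics/lid1.png",o[:,:,::-1]);cv2.imwrite("pics/s1.png",S[:,:,::-1])
# predicted side pixels of the lid's left edge (+y) for several angles
h=np.array([.514,-.259,0])+.150*np.array([np.cos(y),np.sin(y),0]);h[2]=.09
for a in(45,50,55):
    a=np.radians(a);fx=np.array([np.cos(y),np.sin(y),0]);ly=np.array([-np.sin(y),np.cos(y),0])
    e=h-fx*.178*np.cos(a)+[0,0,.178*np.sin(a)]
    print(np.degrees(a),[((proj("side",p+ly*.113)-[300,130])*400/140+[400,0]).round(0) for p in(h,e)],((proj("side",e-ly*.113)-[300,130])*400/140+[400,0]).round(0))
E
```

```text
fwd,up 76.68164733048724 100.57027776218041 lid angle 48.64574302636093 radius 153.24731806841334 [-2.89959378 -8.58033743  0.44471858]
45.0 [array([462., 278.]), array([581., 193.])] [638. 113.]
50.0 [array([462., 278.]), array([570., 181.])] [629. 103.]
55.0 [array([462., 278.]), array([559., 171.])] [619.  93.]
```

View pics/lid1.png

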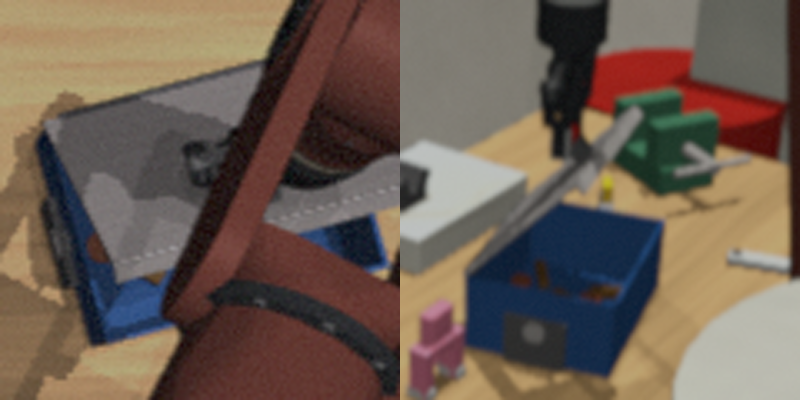

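Top crop: the lid is raised, with its front edge running from (115,278) to (395,185). Side crop: it is held open, nearly edge-on, with the far front corner at about (638,112). The arm's readings give 48.6°, so I'll check that from the front edge in the images.

```bash
python3 - <<'E'
from h import *
T0=cv2.imread("pics/top0.png")[:,:,::-1].copy();T1=manip.get_image("top")
y=np.radians(15);fx=np.array([np.cos(y),np.sin(y),0]);ly=np.array([-np.sin(y),np.cos(y),0])
h=np.array([.514,-.259,0])+.150*fx;h[2]=.09
def edge(im,l,F,Z):   # saturation step along the image track of points h-F*fx+Z*z+l*ly
    px=np.array([proj("top",h-f*fx+np.array([0,0,z])+l*ly) for f,z in zip(F,Z)],np.float32)
    s=cv2.GaussianBlur(cv2.cvtColor(im,cv2.COLOR_RGB2HSV)[...,1],(3,3),0)
    g=cv2.remap(s,px[:,0].copy(),px[:,1].copy(),cv2.INTER_LINEAR).ravel().astype(float)
    k=np.nonzero((g[:-1]<85)&(g[1:]>=85))[0];return k[0] if len(k) else -1
F=np.arange(.150,.200,.0003)
for l in(.10,.08,.06,-.06,-.08,-.10):
    k=edge(T0,l,F,0*F+.004);print("shut",l,F[k])
A=np.radians(np.arange(60,35,-.1))
for l in(.105,.10,.095,.09,.085,.08):
    k=edge(T1,l,.178*np.cos(A),.178*np.sin(A));print("open",l,np.degrees(A[k]).round(1))
Z=np.array([T0[150:280,340:470],T1[150:280,340:470]])
E
```

```text
shut 0.1 0.18179999999999943
shut 0.08 0.18119999999999944
shut 0.06 0.18209999999999943
shut -0.06 0.18239999999999942
shut -0.08 0.18239999999999942
shut -0.1 0.18239999999999942
open 0.105 42.9
open 0.1 42.9
open 0.095 42.6
open 0.09 42.3
open 0.085 42.7
open 0.08 41.5
```

```bash
python3 - <<'E'
from h import *
T0=cv2.imread("pics/top0.png");T1=manip.get_image("top")[:,:,::-1].copy();S1=cv2.imread("pics/s1.png");S0=cv2.imread("pics/side0.png")
y=np.radians(15);fx=np.array([np.cos(y),np.sin(y),0]);ly=np.array([-np.sin(y),np.cos(y),0])
h=np.array([.514,-.259,0])+.150*fx;h[2]=.09
def P(a,l,t):
    a=np.radians(a);return h-fx*(.178*np.cos(a)-t*np.sin(a))+l*ly+[0,0,.178*np.sin(a)+t*np.cos(a)]
def pan(im,n,x0,y0,w,hh,dots):
    k=400/w;o=cv2.resize(im[y0:y0+hh,x0:x0+w],(400,300),interpolation=cv2.INTER_NEAREST)
    for p,c in dots:
        q=((proj(n,p)+.5-[x0,y0])*k).astype(int);cv2.circle(o,tuple(int(v) for v in q),2,c,-1)
    return o
sh=[(P(0,l,.004),(0,0,255)) for l in(.113,-.113)]
op=[(P(a,l,0),c) for a,c in((45,(0,0,255)),(50,(0,255,0))) for l in(.113,.0,-.113)]+[(P(0,l,0)+.178*fx,(255,255,0)) for l in(.113,-.113)]
o=np.vstack([np.hstack([pan(T0,"top",345,205,80,60,sh),pan(S0,"side",315,190,100,75,sh)]),np.hstack([pan(T1,"top",345,195,80,60,op),pan(S1,"side",315,155,80,60,op)])])
cv2.imwrite("pics/chk.png",o)
E
```

```text
(no output)
```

View pics/chk.png

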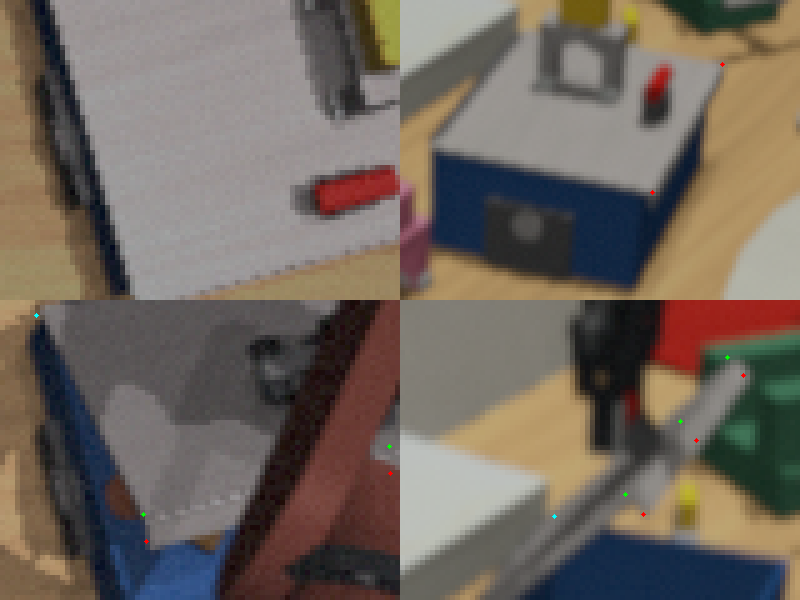

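The shut-lid overlay fits. When open, the lid corners in both views (top (148,546), side near corner (650,510)) lie at the 45° marks. So the lid is at about 44.5°, because the turning handle crept in the pads. I'll grip harder and turn the tool with the lid, about the hinge, for the rest.

Emit:
move_arm([
  [0,0,0,0,0,0,30],
  [0,0,0,0,0,0,30],
  [0,0,0,0,0,0,30],
  [0,-0.016,0,4.6,0,-1.2,30],
  [0,0,0,0,0,0,30],
  [0,-0.016,0,4.6,0,-1.2,30],
  [0,0,0,0,0,0,30],
  [0,-0.016,0,4.6,0,-1.2,30],
  [0,0,0,0,0,0,30],
  [0,-0.016,0,4.6,0,-1.2,30],
  [0,0,0,0,0,0,30],
  [0,-0.016,0,4.6,0,-1.2,30],
  [0,0,0,0,0,0,30],
  [0,-0.016,0,4.6,0,-1.2,30],
  [0,0,0,0,0,0,30],
  [0,0,0,0,0,0,30],
  [0,0,0,0,0,0,30],
], force=100)

```text
t: 15.58
position: [0.6151, -0.2324, 0.3828]
orientation: [179.8, 5.8, 15.0]
wrist_force: [-0.6, -9.0, 0.5]
gripper_width: 0.0378
grasp_force: 102.4
```

```bash
cat > lid.py <<'E'
from h import *
y=np.radians(15);fx=np.array([np.cos(y),np.sin(y),0]);ly=np.array([-np.sin(y),np.cos(y),0])
h=np.array([.514,-.259,0])+.150*fx;h[2]=.09
def P(a,l,t):
    a=np.radians(a);return h-fx*(.178*np.cos(a)-t*np.sin(a))+l*ly+[0,0,.178*np.sin(a)+t*np.cos(a)]
def track(im,n,l,A,t=0):
    px=np.array([proj(n,P(a,l,t)) for a in A],np.float32)
    hsv=cv2.cvtColor(im,cv2.COLOR_RGB2HSV)[...,1]
    return cv2.remap(hsv,px[:,0].copy(),px[:,1].copy(),cv2.INTER_LINEAR).ravel().astype(float)
def measure():
    T=manip.get_image("top");A=np.arange(62,35,-.1);out=[]
    for l in(.105,.10,.095,.09,.085):
        g=track(T,"top",l,A);k=np.nonzero((g[:-1]<85)&(g[1:]>=85))[0];out.append(round(A[k[0]],1) if len(k) else None)
    print("front edge angles (44.5 true read 42.6 before)",out)
E
python3 - <<'E'
from lid import *
s=manip.get_state();g,Q=grasp(s);d=g-np.array([.514,-.259,.124])
f=d@fx;u=d[2];print("fwd,up",f*1e3,u*1e3,"F",s["wrist_force"],"rpy",s["orientation"],"w",s["gripper_width"])
measure()
E
```

```text
fwd,up 88.84014149785477 104.58473084527492 F [-0.62209989 -9.0383719   0.45452714] rpy [179.82035392   5.82138237  14.98201068] w 0.03781124963964463
front edge angles (44.5 true read 42.6 before) [np.float64(48.8), np.float64(48.7), np.float64(48.1), np.float64(48.8), np.float64(52.0)]
```

```bash
python3 - <<'E'
from lid import *
def half(g,X):
    k=np.argmax(np.diff(cv2.GaussianBlur(g.reshape(-1,1),(1,9),0).ravel()));lo,hi=np.median(g[max(0,k-40):max(1,k-15)]),np.median(g[k+15:k+40]);m=(lo+hi)/2
    j=np.nonzero((g[:-1]<m)&(g[1:]>=m))[0];j=j[np.argmin(abs(j-k))];return round(X[j],4),round(lo),round(hi)
ims={"top":(cv2.imread("pics/top0.png")[:,:,::-1].copy(),manip.get_image("top")),"side":(cv2.imread("pics/side0.png")[:,:,::-1].copy(),manip.get_image("side"))}
F=np.arange(.155,.205,.0002)
for n in ims:
    for l in(.1,.07,0,-.07,-.1):
        px=np.array([proj(n,h-f*fx+[0,0,.004]+l*ly) for f in F],np.float32)
        s=cv2.cvtColor(ims[n][0],cv2.COLOR_RGB2HSV)[...,1]
        g=cv2.remap(s,px[:,0].copy(),px[:,1].copy(),cv2.INTER_LINEAR).ravel().astype(float);print("shut",n,l,half(g,F))
A=np.arange(60,40,-.1)
for l in(.105,.1,.095,.09,.085):print("open top",l,half(track(ims["top"][1],"top",l,A),A))
def pan(im,n,x0,y0,w,hh):
    o=cv2.resize(im[y0:y0+hh,x0:x0+w],(400,int(400*hh/w)),interpolation=cv2.INTER_CUBIC)[:,:,::-1].copy();k=400/w
    for a,c in((48,(0,0,255)),(50,(0,255,0)),(52,(255,0,0))):
      for l in(.113,-.113):
        for t in(0,.004):
            q=(proj(n,P(a,l,t))+.5-[x0,y0])*k;cv2.circle(o,(int(q[0]),int(q[1])),2,c,-1)
    return o
o=np.hstack([pan(ims["top"][1],"top",355,215,50,50),pan(ims["side"][1],"side",340,155,60,60)])
cv2.imwrite("pics/fin.png",o)
E
```

```text
shut top 0.1 (np.float64(0.179), 3, 93)
shut top 0.07 (np.float64(0.1794), 8, 99)
shut top 0 (np.float64(0.1802), 7, 98)
shut top -0.07 (np.float64(0.1804), 7, 106)
shut top -0.1 (np.float64(0.1806), 13, 105)
shut side 0.1 (np.float64(0.1864), 11, 188)
shut side 0.07 (np.float64(0.1864), 14, 171)
shut side 0 (np.float64(0.1894), 15, 109)
shut side -0.07 (np.float64(0.1826), 12, 106)
shut side -0.1 (np.float64(0.1808), 15, 111)
open top 0.105 (np.float64(49.0), 9, 121)
open top 0.1 (np.float64(48.9), 13, 114)
open top 0.095 (np.float64(48.3), 13, 129)
open top 0.09 (np.float64(46.5), 43, 128)
open top 0.085 (np.float64(48.7), 90, 111)
```

View pics/fin.png

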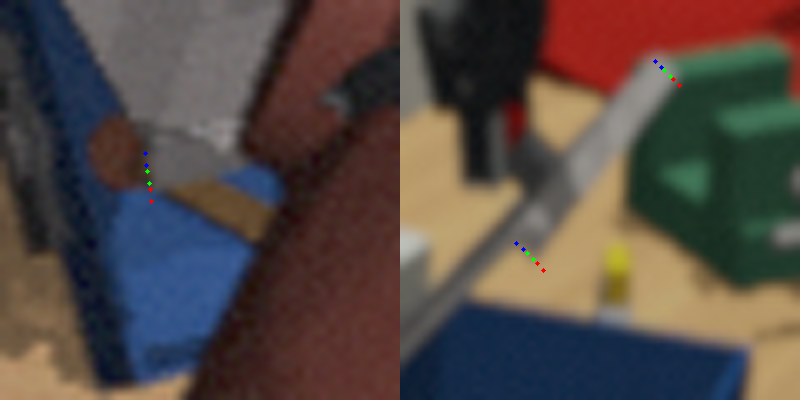

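Top crop: the lid's near corner is at (150,185), on the 50° mark. Side crop: the far corner is at (668,68), also on the 50° marks. The bias-corrected edge gives about 49.6°. I'll check that the gauge still hangs and the lid is steady, then hand in.

```bash
python3 - <<'E'
from lid import *
print([b[:2] for b in blobs(manip.get_image("side"),18,36,s=130,v=50,box=(245,225,285,265))]);measure()
s=manip.get_state();print(s["t"],s["position"],s["grasp_force"])
print(manip.sign_off())
E
```

```text
[(239, array([263.2, 242.9]))]
front edge angles (44.5 true read 42.6 before) [np.float64(48.7), np.float64(48.7), np.float64(48.1), np.float64(48.7), np.float64(48.9)]
15.8333 [ 0.61505901 -0.23244241  0.38280427] 102.40761995315552
the job is handed in; nothing more can be done
None
```

The job is handed in: the yellow go gauge hangs released astride the rail bar, and the gripper is holding the bin lid open at about 50° (49.6° measured from the top camera, good to about 1°).

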